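Set a moulding stick to length against the flip stop

TASK

Get the stick of frame moulding ready to be sawn to length: flip the steel flag of the flip stop right down into the path, then slide the stick along the fence, flat against it, until its end is pressed against the flag. The flag's hinge has some end play, so push on by feel until that is taken up and the flag bears firmly, but do not ram it; let go with the stick flush with the fence over its whole length and snug against the flag, and leave the tape, pencil and offcut where they lie.

Things in the scene. Friction and masses are not known exactly. Their poses are not given: they have to be found in the camera images.
- station: Frame-cutting station, fixed to the table. Its board is 660 mm long (y from -360 to +300 mm) and 200 mm deep (x from -150 to +50 mm); the board's top, the bed, is 30 mm above the table. Origin: at table height straight below the front face of the fence, which is the plane x = 0; y runs along the fence to the left, x points away from the robot
- fence (a point): Point at the foot of the fence's front face, on the bed, at y = 60 mm of the station; axes as the station. The fence is a straight aluminium track, y from -90 to +300 mm of the station, 30 mm deep behind its face, its top 22 mm above the bed
- mitre_box (a point): Middle of the wooden mitre box's channel floor (at bed height), axes as the station. The box is 250 mm long in y (station y from -340 to -90 mm), open above, with walls 15 mm thick and 60 mm high above the bed: the far wall continues the fence face (47.5 mm behind this point), the near wall's inner face is 47.5 mm in front of it
- stop_flag (a joint): Angle of the flip stop's flag, rad: 0 = fully down on its rest, across the path; 1.57 = straight up, 1.95 = tipped right back. Stiff hinge (0.09 N m), stays where left. Hinge axis: y of the station, 6 mm behind the fence face, 42 mm above the bed. Measured from it with the flag down: plate 18 to 56 mm towards the robot, 5 mm above to 38 mm below; finger tab on to 80 mm, 5 mm above to 6 mm below
- flag_tab (a point): On the flag's finger tab, mid-thickness (the flag is 10 mm thick in y), on the face that is its top when down; 70 mm from the hinge axis. Moves with the flag. The stop's block sits on the fence, from 11-17 mm right to 55-61 mm left of this point; its black knob, 30 mm wide, is 35 to 42 mm left of it, its top 54 mm above the bed
- flag_face (a point): On the flag's contact face (its -y side), 25 mm from the hinge axis, 20 mm below it when down; y is the face's normal, along the fence. The hinge has end play: pushed to +y with about 1 N the flag slides 1.5 to 7 mm along its pin before it bears solidly on the stop, which is clamped on the fence. Held there with 4 N or more is firm; over 18 N is ramming
- moulding: Stick of pale wood moulding, 400 mm long (y), 34 mm wide (x), 40 mm high, 0.2 to 0.4 kg, on the bed in front of the fence, its right part in the mitre box, 50 to 190 mm short of the flag. Origin: centre of underside. y points to its left end (to butt the flag), x to its back (to lie against the fence). Rebate 8 x 8 mm along the lower front edge; above it 34 mm wide, 18 mm higher than the fence
- lead_end (a point): On the moulding: its left end, at the back edge (the fence side), half way up (20 mm above its underside)
- tail_end (a point): On the moulding: its right end, at the back edge (the fence side), half way up
- offcut: Bystander: an 85 mm long offcut of the same moulding (85 x 34 x 40 mm) behind the fence. Origin: centre of its underside
- tape: Bystander: roll of masking tape, 74 mm across, 24 mm high, on the bed in front, left of the stop. Origin: centre of its underside
- pencil: Bystander: red carpenter's pencil 150 mm long, 8 mm high, on the front edge of the bed. Origin: on its underside, near the middle

How it is judged (in metres and radians):
On the way, in this order (a step that is already met when the one before it is completed fails the run):
1. the flag is flipped fully down (within 0.05 rad of its rest) while the stick is still at least 25 mm short of it (value of joint stop_flag below 0.05 rad and y of lead_end in the frame of flag_face below -0.025 m), for 0.2 s.
2. the stick is pressed firmly (at least 4 N for 0.3 s) against the flag while flush with the fence (back within 2.5 mm at both ends) (value of joint stop_flag below 0.05 rad and contact force between moulding and stop_flag above 4 N and x of each of lead_end, tail_end in the frame of station above -0.0025 m), for 0.3 s.
At the end, for the whole second after the job is handed in: The flag is fully down (within 0.05 rad of its rest); the stick lies upright on the bed at rest, its left end within 2 mm of the flag's face and its back within 2.5 mm of the fence at both ends; the offcut, tape and pencil are where they were (value of joint stop_flag below 0.05 rad and y of lead_end in the frame of flag_face above -0.002 m and x of each of lead_end, tail_end in the frame of station above -0.0025 m and height (world z) of moulding below 0.033 m and angle between moulding's own z axis and vertical below 0.05 rad and linear speed of moulding below 0.01 m/s); the robot touches nothing.
It fails at once if the stick is rammed against the flag with more than 18 N (contact force between moulding and stop_flag above 18 N).
It fails at once if the offcut, the tape or the pencil is moved by more than 20 mm (distance of any of offcut, tape, pencil from where it was at the start of the episode above 0.02 m).
It also fails if it takes over 72 s, if anything falls off the work surface, if the arm or the gripper's body presses on something with over 40 N, if the wrist force passes 120 N, or if a joint passes its speed limit or range.

ROBOT

A 6-joint arm with a two-finger parallel gripper is mounted at the origin on the work surface. World frame = base frame: x ahead of the robot, y to its left, z up, the work surface at z = 0. Lengths are in mm, angles in rad, forces in N, time in s.
With the tool pointing down it reaches from about 350 to 875 mm from the base axis. Payload 4.2 kg.
Tool frame: the origin (TCP) lies midway between the tips of the shut fingers; the grasp point (between the pads) lies 19 mm behind it (tcp_to_grasp is the distance from the TCP to the grasp point, in mm); z points along the fingers, y is the line along which they close (so a half turn about z gives the same grasp; the last joint's range is limited). The gripper opens to 85 mm and grips with 20 to 120 N. Pads are 22 mm wide; open, the fingers measure 114 mm over their backs; the gripper's body (76 mm by 85 mm) begins 54 mm behind the grasp point. The pads swing forward as they close: fully open they stand 13 mm farther back than shut.
Start: joints at [-0.857, 0.385, 0.008, 0, -1.194, -0.259], TCP at [274.563, -561.439, 193.412] pointing down, gripper open.
Joint ranges: [-3.14, 3.14], [-1.21, 2.06], [-1.07, 1.41], [-3.16, 2.05], [-2.99, -0.16], [-3.1, 3.1]. Speed limits (rad/s): [2.79, 2.79, 3.14, 3.14, 3.14, 3.14].

INTERFACE

Orientations are given as a unit quaternion [x, y, z, w].
In Python, from bench import read_state, get_image, job_done, tcp_to_grasp gives the robot as it stands.
- The arm moves only by the tool jog_arm, never from a script. Its argument "plan" is a list of rows, each a list of 3 entries, a list of its own where there are three numbers: the finger opening in mm, from 0 to 85.4, then the shift along the tool's x, y, z as a fraction of full scale, then the turn, a rotation vector about the tool's x, y, z as a fraction of full scale. A call has 1 to 10 rows; each row is the pose to reach, as a shift and turn from the pose commanded when the call began, along the tool's axes at that moment; what a row does not reach only later rows make up. Full scale, the value 1, is 0.1 m for a shift and 60 degrees for a turn. A row lasts 1/8 s, in which the tool goes at most 62.5 mm and 10.7 degrees, less where a joint would pass 70% of its speed; a pose out of reach is approached as far as the arm can. A call with a number of a shift or a turn outside -1 to 1 is refused whole. A call with a gripper value outside its range is refused whole. The fingers move at their own pace and stop on an object; the grip force is fixed at half the most. Time passes only in rows, so rows that repeat a pose let the fingers close. It gives the time, the measured TCP pose, the force, the opening and the grip force at its end, in the units of the state.
- read_state(): the state, without advancing time (a new reading comes with each control period).
- get_image(name): name is "side" or "top"; returns a dict with "img" (420x560x3 uint8, red, green, blue), "range_z" (420x560 float32, mm along the optical axis (not along the pixel's ray), 0 where there is no reading), "intrinsics" (3x3 intrinsics, pixels), "distortion" ([k1, k2, p1, p2, k3] as OpenCV has them; the pictures are not rectified), "extrinsics" (4x4, takes a point from camera to world coordinates). Camera axes: x right, y down, z forward; pixel columns grow to the right and rows downward; lengths in mm; the calibration is good to about 2 mm. A picture is of the moment at which its call begins.
- job_done(): hands the job in; it is judged then, once.
The state is a dict: "clock": time; "joints": joint angles; "joint_vel": joint speeds; "joint_efforts": joint torques, N m; "position": TCP position; "ee_rot": TCP orientation; "contact_force": force on the tool from outside, world axes, zero at the start; "wrist_torque": the same for the moment, N m; "gripper_width": finger opening in mm; "grasp_force": force on a finger pad.
Only numpy, scipy, OpenCV 4.12 (cv2) and the standard library are available. Lean on these libraries where they do the work, as an engineer would, in place of code of your own. Each camera call takes 0.05 s, during which the arm holds its last target. There are 200 camera calls.

## Working session

There is one attempt and no reset: what is moved stays moved. The work goes in short steps, Python scripts to look and compute and a tool call to move; the robot and the scene stay as the last step left them, time stands still between calls to the robot, and variables do not carry over. Pictures are saved under pics/ and viewed, at most 10 in all, crops included, and the job is handed in when it is done.

Besides the shell and the picture viewer there is one more tool, called after "Emit:" as name(argument=value, ...), one argument or row to a line, values as JSON. jog_arm: Moves the arm, as the interface text tells. Its arguments: {"type":"object","properties":{"plan":{"type":"array"}},"required":["plan"]}

```bash
ls; mkdir -p pics; cat > h.py <<'E'
import numpy as np, cv2
from bench import read_state, get_image, job_done, tcp_to_grasp
def cloud(g):
    "world xyz for each pixel (mm), nan where no range"
    K=g["intrinsics"];D=np.array(g["distortion"]);z=g["range_z"];h,w=z.shape
    u,v=np.meshgrid(np.arange(w),np.arange(h))
    p=cv2.undistortPoints(np.stack([u,v],-1).reshape(-1,1,2).astype(float),np.array(K),D).reshape(h,w,2)
    P=np.dstack([p[...,0]*z,p[...,1]*z,z]).astype(float);P[z==0]=np.nan
    T=np.array(g["extrinsics"]);return P@T[:3,:3].T+T[:3,3]
def save(g,n): cv2.imwrite(f"pics/{n}.png",g["img"][...,::-1])
E
python3 - <<'E'
from h import *
print(read_state(),tcp_to_grasp)
for n in("top","side"):
    g=get_image(n);save(g,n+"0");np.savez(n+"0.npz",**g);print(n,np.round(g["extrinsics"],3).tolist(),np.round(g["intrinsics"],1).tolist())
    print(np.isfinite(cloud(g)).mean())
E
```

```text
pics
{'clock': 0.0, 'joints': array([-8.57413118e-01,  3.85546352e-01,  6.65047708e-03, -4.97237952e-04,
       -1.19401372e+00, -2.58595028e-01]), 'joint_vel': array([-0.00032318,  0.00077324,  0.00031253, -0.00043628,  0.00058879,
        0.00112876]), 'joint_efforts': array([-1.13742142e-03, -3.92288482e+01,  1.88395411e+01,  4.18619335e+00,
       -4.82378571e-03, -7.68275981e-06]), 'position': array([ 274.26702648, -560.87230424,  192.33774754]), 'ee_rot': array([-2.25349975e-01,  9.74277280e-01,  1.04222426e-03, -2.89209660e-04]), 'contact_force': array([-0.14176571, -0.39326928, -0.58867891]), 'wrist_torque': array([-0.03237102,  0.04041468, -0.04616539]), 'grasp_force': 0.0, 'gripper_width': 85.30382431084178} 18.700000000000003
top [[-0.019, -0.99, 0.143, 409.657], [-0.999, 0.014, -0.033, -36.741], [0.031, -0.144, -0.989, 1128.362], [0.0, 0.0, 0.0, 1.0]] [[496.9, 0.0, 277.3], [0.0, 496.9, 210.8], [0.0, 0.0, 1.0]]
0.9958248299319727
side [[-0.955, -0.162, 0.25, 247.731], [-0.298, 0.553, -0.778, 923.665], [-0.012, -0.817, -0.576, 805.264], [0.0, 0.0, 0.0, 1.0]] [[514.7, 0.0, 284.2], [0.0, 514.7, 215.1], [0.0, 0.0, 1.0]]
0.9959438775510204
```

View pics/top0.png

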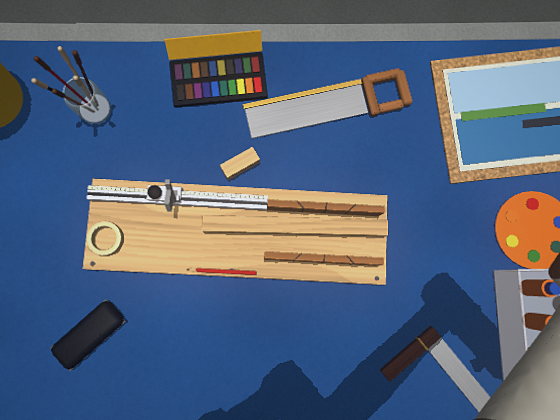

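View pics/side0.png

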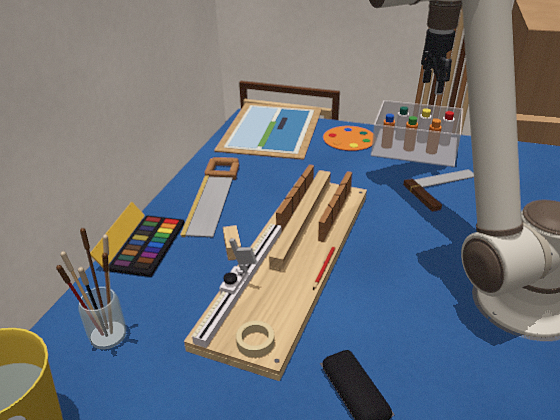

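The top view shows the board at corners (93,180), (387,195), (386,286) and (83,269). The stick runs from (203,216) to (387,235), slightly skewed. The raised flag is near (172,190), the tape at (105,238), the pencil at (226,271) and the offcut at (240,163). The side view confirms the flag is up.

```bash
cat > m.py <<'E'
from h import *
def rect(pts): 
    r=cv2.minAreaRect(pts[:,:2].astype(np.float32)); return np.round(cv2.boxPoints(r),1).tolist()
g=get_image("top");P=cloud(g)
Z=P[...,2];X=P[...,0];Y=P[...,1]
E
python3 - <<'E'
from m import *
v,u=np.mgrid[:420,:560]
roi=(u>75)&(u<395)&(v>172)&(v<292)
h,e=np.histogram(Z[roi],bins=np.arange(-5,130,3));print(list(zip(e.astype(int),h)))
b=P[roi&(Z>20)&(Z<120)];print("board",rect(b))
def lab(m,name,amin=30):
    n,l,s,c=cv2.connectedComponentsWithStats(m.astype(np.uint8))
    for i in range(1,n):
        if s[i,4]>amin: q=P[l==i];print(name,s[i].tolist(),np.round(np.median(q,0),1),rect(q),np.round([q[:,2].min(),q[:,2].max()],1))
lab(roi&(Z>62)&(Z<78),"z70")
lab(roi&(Z>82)&(Z<100),"z90")
lab(roi&(Z>46)&(Z<58),"z52")
lab(roi&(Z>100),"hi",5)
r=(u>150)&(u<190)&(v>172)&(v<220)&(Z>57); q=P[r]
print(np.c_[u[r],v[r],np.round(q)].astype(int)[::3].tolist())
E
```

```text
[(np.int64(-5), np.int64(2067)), (np.int64(-2), np.int64(5556)), (np.int64(1), np.int64(2778)), (np.int64(4), np.int64(269)), (np.int64(7), np.int64(9)), (np.int64(10), np.int64(7)), (np.int64(13), np.int64(9)), (np.int64(16), np.int64(10)), (np.int64(19), np.int64(9)), (np.int64(22), np.int64(191)), (np.int64(25), np.int64(3219)), (np.int64(28), np.int64(9483)), (np.int64(31), np.int64(4538)), (np.int64(34), np.int64(532)), (np.int64(37), np.int64(241)), (np.int64(40), np.int64(156)), (np.int64(43), np.int64(106)), (np.int64(46), np.int64(264)), (np.int64(49), np.int64(972)), (np.int64(52), np.int64(1234)), (np.int64(55), np.int64(331)), (np.int64(58), np.int64(93)), (np.int64(61), np.int64(157)), (np.int64(64), np.int64(345)), (np.int64(67), np.int64(1396)), (np.int64(70), np.int64(1253)), (np.int64(73), np.int64(202)), (np.int64(76), np.int64(55)), (np.int64(79), np.int64(72)), (np.int64(82), np.int64(127)), (np.int64(85), np.int64(320)), (np.int64(88), np.int64(974)), (np.int64(91), np.int64(421)), (np.int64(94), np.int64(26)), (np.int64(97), np.int64(4)), (np.int64(100), np.int6
[... 7244 characters left out ...]
], [173, 201, 583, 146, 95], [176, 201, 589, 146, 59], [179, 201, 589, 140, 59], [166, 202, 574, 153, 136], [169, 202, 574, 147, 137], [172, 202, 579, 146, 108], [175, 202, 584, 146, 73], [167, 203, 572, 151, 135], [170, 203, 574, 147, 126], [165, 204, 571, 155, 134], [168, 204, 570, 149, 135], [171, 204, 573, 147, 115], [166, 205, 569, 154, 129], [169, 205, 569, 148, 132], [172, 205, 573, 147, 102], [168, 206, 568, 151, 125], [171, 206, 570, 147, 113], [167, 207, 567, 154, 119], [170, 207, 566, 148, 120], [167, 208, 565, 155, 114], [170, 208, 565, 149, 114], [167, 209, 564, 156, 109], [170, 209, 564, 149, 111], [167, 210, 563, 157, 103], [170, 210, 562, 150, 107], [170, 211, 561, 151, 102]]
```

Emit:
jog_arm(
  plan=[
    [0,[-0.5,0.37,0],[0,0,0]],
    [0,[-1,0.73,0],[0,0,0]],
    [0,[-1,0.73,0],[0,0,0]],
  ],
)

```text
clock: 0.52
position: [333.7, -449.0, 193.7]
ee_rot: [-0.228, 0.974, 0.0, 0.0]
contact_force: [-0.5, -0.9, 0.4]
gripper_width: 32.0
grasp_force: 0.0
```

Emit:
jog_arm(
  plan=[
    [0,[-0.5,0.37,0],[0,0,0]],
    [0,[-1,0.73,0],[0,0,0]],
  ],
)

```text
clock: 0.78
position: [390.2, -342.0, 193.1]
ee_rot: [-0.224, 0.975, -0.0, -0.0]
contact_force: [2.3, -0.4, 0.1]
gripper_width: -0.0
grasp_force: 0.0
```

Emit:
jog_arm(
  plan=[
    [0,[-0.5,0.37,0],[0,0,0]],
    [0,[-1,0.73,0],[0,0,0]],
  ],
)

```text
clock: 1.02
position: [448.4, -231.9, 193.4]
ee_rot: [-0.225, 0.974, -0.0, 0.0]
contact_force: [0.3, -0.2, -0.4]
gripper_width: -0.3
grasp_force: 0.0
```

Emit:
jog_arm(
  plan=[
    [0,[-0.5,0.37,0],[0,0,0]],
    [0,[-1,0.73,0],[0,0,0]],
  ],
)

```text
clock: 1.27
position: [506.4, -122.3, 193.5]
ee_rot: [-0.225, 0.974, -0.0, 0.0]
contact_force: [0.6, -0.9, -0.6]
gripper_width: 0.0
grasp_force: 0.0
```

Emit:
jog_arm(
  plan=[
    [0,[-0.5,0.37,0],[0,0,0]],
    [0,[-1,0.73,0],[0,0,0]],
  ],
)

```text
clock: 1.52
position: [564.4, -12.7, 193.4]
ee_rot: [-0.225, 0.974, -0.0, 0.0]
contact_force: [0.4, -0.7, 0.1]
gripper_width: 0.3
grasp_force: 0.0
```

Emit:
jog_arm(
  plan=[
    [0,[-0.5,0.37,0],[0,0,0.25]],
    [0,[-1,0.73,0],[0,0,0.5]],
    [0,[-1,0.73,0],[0,0,0.5]],
    [0,[-1,0.73,0],[0,0,0.5]],
  ],
)

```text
clock: 2.02
position: [621.4, 95.5, 192.5]
ee_rot: [0.033, 0.999, -0.0, -0.001]
contact_force: [0.2, -0.1, 0.1]
gripper_width: -0.3
grasp_force: 0.0
```

```bash
python3 - <<'E'
from m import *
from scipy.spatial.transform import Rotation as R
s=read_state();print(s["position"],s["contact_force"]);M=R.from_quat(s["ee_rot"]).as_matrix();print(np.round(M,3).tolist())
# fence face line from far wall and fence (front edges): per-row front edge
q=np.load("top0.npz");P=cloud(q);Z=P[...,2];v,u=np.mgrid[:420,:560]
E=[]
for c in list(range(90,144,2))+list(range(184,262,2))+list(range(272,380,2)):
    zt=52 if c<265 else 90
    rows=[r for r in range(180,222) if abs(Z[r,c]-zt)<6]
    if c<265: rows=[r for r in rows if r<212]
    if rows: E.append(P[max(rows),c])
E=np.array(E);y=E[:,1]
k=np.ones(len(E),bool)
for _ in range(4):
    f=np.polyfit(y[k],E[k,0],1);r=E[:,0]-np.polyval(f,y);k=abs(r)<max(1.5,1.5*r[k].std())
print("fence line x=",f,np.degrees(np.arctan(f[0])),k.sum(),len(E),r[k].std())
m=(u>160)&(u<190)&(v>176)&(v<214)&(Z>120);t=P[m];print("flag top",np.percentile(t,[2,50,98],axis=0).round(1).tolist())
E
```

```text
[621.24614658  94.96999904 192.85503437] [ 0.02693697 -1.85354612  0.09017878]
[[-0.998, 0.067, -0.001], [0.067, 0.998, -0.0], [0.001, -0.001, -1.0]]
fence line x= [7.13766043e-02 5.75061160e+02] 4.082654385245917 119 120 0.5593441440981909
flag top [[567.0, 143.8, 120.9], [594.0, 149.0, 132.3], [618.0, 155.5, 150.9]]
```

Emit:
jog_arm(
  plan=[
    [0,[-0.27,0.52,0],[0,0,0]],
    [0,[-0.27,0.52,0],[0,0,0]],
    [0,[-0.27,0.52,0.4],[0,0,0]],
    [0,[-0.27,0.52,0.78],[0,0,0]],
    [0,[-0.27,0.52,0.78],[0,0,0]],
  ],
)

```text
clock: 2.7
position: [649.2, 143.3, 112.3]
ee_rot: [0.035, 0.999, -0.002, -0.004]
contact_force: [-0.6, -0.6, 0.4]
gripper_width: 0.2
grasp_force: 0.0
```

```bash
python3 - <<'E'
from m import *
h=get_image("side");a=g["img"][150:300,80:300];b=h["img"][200:350,150:370]
cv2.imwrite("pics/c1.png",cv2.resize(np.vstack([a,b]),None,fx=1.9,fy=1.9)[...,::-1]);print(read_state()["position"])
E
```

```text
[652.50002288 144.7064237  116.91631065]
```

View pics/c1.png

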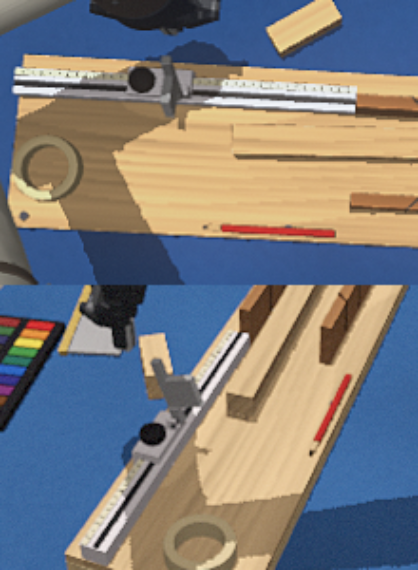

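The fist hangs behind the tilted-back flag: flag at crop (172,80) in the top view, gripper just above it at (150,10). I'm sweeping it over now.

Emit:
jog_arm(
  plan=[
    [0,[0.2,0.02,0],[0,0,0]],
    [0,[0.35,0.02,0],[0,0,0]],
    [0,[0.5,0.02,0],[0,0,0]],
    [0,[0.65,0.02,0],[0,0,0]],
    [0,[0.8,0.02,0],[0,0,0]],
    [0,[0.92,0.02,0.08],[0,0,0]],
    [0,[1,0.02,0.15],[0,0,0]],
    [0,[1,0.02,0.15],[0,0,0]],
  ],
)

```text
clock: 3.8
position: [551.4, 154.4, 100.2]
ee_rot: [0.034, 0.999, -0.0, -0.0]
contact_force: [-0.2, 0.6, 0.0]
gripper_width: -0.1
grasp_force: 0.0
```

Emit:
jog_arm(
  plan=[
    [0,[0.08,0,0.1],[0,0,0]],
    [0,[0.15,0,0.17],[0,0,0]],
    [0,[0.18,0,0.2],[0,0,0]],
    [0,[0.2,0,0.22],[0,0,0]],
    [0,[0.2,0,0.22],[0,0,0]],
    [0,[0.2,0,0.22],[0,0,0]],
  ],
)

```text
clock: 4.55
position: [532.4, 156.0, 78.6]
ee_rot: [0.034, 0.999, 0.0, 0.0]
contact_force: [0.2, -0.8, 0.3]
gripper_width: -0.4
grasp_force: 0.0
```

Emit:
jog_arm(
  plan=[
    [0,[0,-0.02,0.015],[0,0,0]],
    [0,[0,-0.02,0.03],[0,0,0]],
    [0,[0,-0.02,0.03],[0,0,0]],
  ],
)

```text
clock: 4.92
position: [531.9, 153.8, 75.2]
ee_rot: [0.034, 0.999, -0.0, -0.0]
contact_force: [-0.4, -0.4, -0.3]
gripper_width: 0.2
grasp_force: 0.0
```

```bash
python3 - <<'E'
from m import *
h=get_image("side");a=g["img"][150:300,80:300];b=h["img"][200:350,150:370]
cv2.imwrite("pics/c2.png",cv2.resize(np.hstack([a,b]),None,fx=1.8,fy=1.8)[...,::-1]);s=read_state();print(s["position"],s["contact_force"])
E
```

```text
[532.02873621 153.86199064  75.40741082] [ 0.20116729 -0.16813992  0.0302759 ]
```

View pics/c2.png

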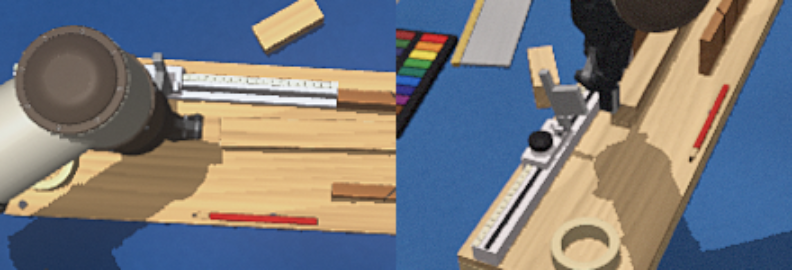

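The flag is still up and the fist has passed to its right: fist tip at crop (190,128), flag at (160,75). I'm checking the calibration against the visible fingertips.

```bash
python3 - <<'E'
from m import *
h=get_image("side")
for n,q in(("top",g),("side",h)):
    T=np.linalg.inv(np.array(q["extrinsics"]));p=read_state()["position"]
    for off in(0,14):
        c=cv2.projectPoints(np.array([p+[0,0,off]]),cv2.Rodrigues(T[:3,:3])[0],T[:3,3],np.array(q["intrinsics"]),np.array(q["distortion"]))[0].ravel();print(n,off,c)
    C=cloud(q)
    if n=="top": r=C[212:228,176:196]
    else: r=C[200+40:200+64,150+int(200/1)-10:150+215]
    gr=(np.isfinite(r[...,2]))&(r[...,2]>60);k=q["img"][212:228,176:196] if n=="top" else q["img"][240:264,340:365]
    d=gr&(k.max(-1)<70);print(n,d.sum(),np.percentile(r[d],[2,25,50,75,98],axis=0).round(1).tolist() if d.sum() else "")
E
```

```text
top 0 [170.68375315 226.33153464]
top 14 [169.46537938 225.57547654]
top 145 [[517.8, 93.1, 169.5], [520.8, 104.8, 195.6], [524.8, 112.0, 205.1], [532.2, 115.2, 222.7], [539.0, 125.8, 239.4]]
side 0 [268.29787121 273.84031769]
side 14 [268.10108087 268.83523305]
side 0
```

```bash
python3 - <<'E'
from h import *
q=np.load("side0.npz");h=get_image("side")
cv2.imwrite("pics/c3.png",cv2.resize(np.hstack([q["img"][225:305,205:305],h["img"][225:305,205:305]]),None,fx=4,fy=4,interpolation=cv2.INTER_CUBIC)[...,::-1])
for w in(q,h):
    C=cloud(w)[225:305,205:305].reshape(-1,3);s=(C[:,2]>95)&(C[:,1]>130)&(C[:,1]<165)&(C[:,0]>545)&(C[:,0]<640);print(s.sum(),np.percentile(C[s],[2,25,50,75,98],axis=0).round().tolist())
    for z in range(95,155,10):
        t=C[s&(abs(C[:,2]-z)<5)]
        if len(t): print(z,len(t),t[:,0].min().round(),t[:,0].max().round(),t[:,1].min().round(),t[:,1].max().round())
E
```

```text
384 [[559.0, 148.0, 96.0], [572.0, 155.0, 109.0], [585.0, 157.0, 120.0], [600.0, 158.0, 130.0], [613.0, 161.0, 148.0]]
95 27 562.0 601.0 155.0 160.0
105 78 558.0 605.0 149.0 163.0
115 81 558.0 606.0 148.0 162.0
125 101 563.0 610.0 146.0 162.0
135 62 566.0 612.0 146.0 161.0
145 33 603.0 615.0 146.0 159.0
381 [[559.0, 149.0, 97.0], [571.0, 155.0, 109.0], [585.0, 157.0, 121.0], [600.0, 158.0, 130.0], [612.0, 161.0, 148.0]]
95 27 559.0 601.0 154.0 160.0
105 77 558.0 603.0 150.0 162.0
115 80 559.0 607.0 150.0 162.0
125 97 564.0 610.0 147.0 162.0
135 67 566.0 612.0 147.0 160.0
145 29 602.0 616.0 148.0 158.0
```

View pics/c3.png

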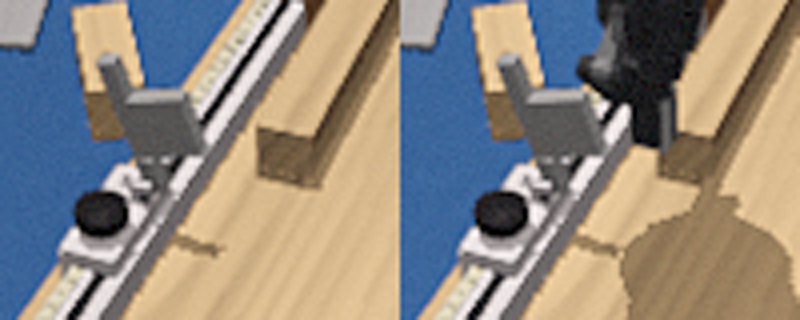

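The flag has not moved at all. The gripper's dark tip is seen at about (268,261) in the side picture, just right of and beyond the flag. I'm reading its depth there.

```bash
python3 - <<'E'
from h import *
q=np.load("side0.npz");h=get_image("side")
A=cloud(q);C=cloud(h)
d=(abs(h["range_z"]-q["range_z"])>15)&(h["range_z"]>0)
w=np.zeros(d.shape,bool);w[150:275,225:345]=1
n,l,s,c=cv2.connectedComponentsWithStats((d&w&(h["img"].max(-1)<110)).astype(np.uint8))
i=1+np.argmax(s[1:,4]);t=C[l==i];print(s[i],read_state()["position"])
for z in range(60,200,10):
    r=t[abs(t[:,2]-z)<5]
    if len(r)>3: print(z,len(r),np.percentile(r[:,:2],[3,50,97],axis=0).round().tolist())
g=get_image("top");T=cloud(g);d=T[170:260,150:230].reshape(-1,3)
for z in range(75,200,15):
    r=d[(abs(d[:,2]-z)<7)&(d[:,1]>92)]
    if len(r)>3: print("top",z,len(r),np.percentile(r[:,:2],[3,50,97],axis=0).round().tolist())
E
```

```text
[ 240  150   88  114 4301] [531.99373725 153.92645311  75.46361388]
120 23 [[518.0, 153.0], [523.0, 161.0], [537.0, 168.0]]
130 43 [[519.0, 157.0], [526.0, 166.0], [538.0, 169.0]]
140 40 [[519.0, 156.0], [526.0, 166.0], [537.0, 169.0]]
150 9 [[519.0, 155.0], [521.0, 161.0], [524.0, 167.0]]
160 57 [[516.0, 129.0], [520.0, 162.0], [538.0, 187.0]]
170 51 [[516.0, 117.0], [520.0, 169.0], [536.0, 197.0]]
180 93 [[513.0, 112.0], [521.0, 170.0], [537.0, 203.0]]
190 87 [[512.0, 105.0], [517.0, 171.0], [536.0, 212.0]]
top 75 35 [[585.0, 137.0], [592.0, 142.0], [607.0, 149.0]]
top 90 9 [[582.0, 145.0], [593.0, 146.0], [600.0, 146.0]]
top 105 14 [[580.0, 144.0], [591.0, 145.0], [606.0, 146.0]]
top 120 26 [[565.0, 144.0], [596.0, 145.0], [608.0, 153.0]]
top 135 58 [[580.0, 144.0], [596.0, 148.0], [610.0, 154.0]]
top 150 38 [[606.0, 144.0], [612.0, 148.0], [619.0, 154.0]]
top 165 14 [[518.0, 121.0], [520.0, 127.0], [526.0, 131.0]]
top 180 15 [[518.0, 109.0], [520.0, 119.0], [525.0, 126.0]]
top 195 46 [[518.0, 102.0], [523.0, 108.0], [542.0, 115.0]]
```

```bash
python3 - <<'E'
from h import *
h=get_image("side");im=h["img"].copy();T=np.linalg.inv(np.array(h["extrinsics"]));p=read_state()["position"]
c=im[170:290,220:340];c=cv2.resize(c,None,fx=4.5,fy=4.5,interpolation=cv2.INTER_CUBIC)
c=np.clip(c.astype(float)*1.8,0,255).astype(np.uint8)
for o in(0,20,40,60):
    q=cv2.projectPoints(np.array([p+[0,0,o]]),cv2.Rodrigues(T[:3,:3])[0],T[:3,3],np.array(h["intrinsics"]),np.array(h["distortion"]))[0].ravel()
    cv2.circle(c,tuple(((q-[220,170])*4.5).astype(int).tolist()),4,(255,0,0),-1)
cv2.imwrite("pics/c4.png",c[...,::-1])
E
```

```text
(no output)
```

View pics/c4.png

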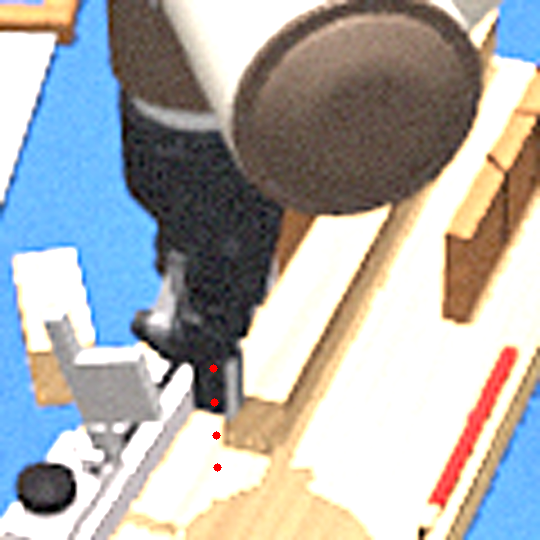

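The red dots mark the reported TCP and points 20, 40 and 60 mm above it. The visible fingertip, at (215,410), sits about 36 mm above the reported TCP. So the fist passed over the flag, which explains why no force was felt. I'll allow for this offset and confirm it by touch.

Emit:
jog_arm(
  plan=[
    [0,[0,0,-0.35],[0,0,0]],
    [0,[0,0,-0.7],[0,0,0]],
    [0,[-0.5,-0.03,-0.7],[0,0,0]],
    [0,[-1,-0.03,-0.7],[0,0,0]],
    [0,[-1,-0.03,-0.7],[0,0,0]],
  ],
)

```text
clock: 5.95
position: [633.7, 143.5, 143.9]
ee_rot: [0.035, 0.999, -0.0, -0.0]
contact_force: [-1.1, 0.6, -0.8]
gripper_width: -0.0
grasp_force: 0.0
```

Emit:
jog_arm(
  plan=[
    [0,[-0.2,0,0],[0,0,0]],
    [0,[-0.2,0,0.2],[0,0,0]],
    [0,[-0.2,0,0.45],[0,0,0]],
    [0,[-0.2,0,0.6],[0,0,0]],
    [0,[-0.2,0,0.6],[0,0,0]],
  ],
)

```text
clock: 6.58
position: [650.3, 142.4, 84.2]
ee_rot: [0.034, 0.999, -0.001, -0.001]
contact_force: [1.2, 0.4, 0.3]
gripper_width: 0.1
grasp_force: 0.0
```

Emit:
jog_arm(
  plan=[
    [0,[0.2,0,0],[0,0,0]],
    [0,[0.3,0,0],[0,0,0]],
    [0,[0.4,0,0],[0,0,0]],
    [0,[0.5,0,0],[0,0,0]],
  ],
)

```text
clock: 7.08
position: [601.9, 146.5, 86.3]
ee_rot: [0.034, 0.999, 0.0, 0.001]
contact_force: [1.9, 0.3, 1.5]
gripper_width: -0.2
grasp_force: 1.0
```

Emit:
jog_arm(
  plan=[
    [0,[0.12,0,0],[0,0,0]],
    [0,[0.24,0,0.03],[0,0,0]],
    [0,[0.36,0,0.08],[0,0,0]],
    [0,[0.46,0,0.16],[0,0,0]],
    [0,[0.54,0,0.24],[0,0,0]],
    [0,[0.6,0,0.32],[0,0,0]],
    [0,[0.63,0,0.36],[0,0,0]],
    [0,[0.63,0,0.36],[0,0,0]],
  ],
)

```text
clock: 8.07
position: [537.9, 150.1, 48.8]
ee_rot: [0.034, 0.999, -0.0, -0.001]
contact_force: [-0.5, -0.6, -0.4]
gripper_width: 0.0
grasp_force: 0.0
```

Emit:
jog_arm(
  plan=[
    [0,[0.02,0,0.03],[0,0,0]],
    [0,[0.02,0,0.05],[0,0,0]],
    [0,[0.02,0,0.05],[0,0,0]],
  ],
)

```text
clock: 8.45
position: [536.6, 150.5, 44.3]
ee_rot: [0.034, 0.999, -0.0, -0.0]
contact_force: [0.7, -0.5, 0.0]
gripper_width: -0.0
grasp_force: 0.0
```

Emit:
jog_arm(
  plan=[
    [0,[0,0,0.015],[0,0,0]],
    [0,[0,0,0.03],[0,0,0]],
    [0,[0,0,0.03],[0,0,0]],
  ],
)

```text
clock: 8.82
position: [536.6, 150.5, 41.2]
ee_rot: [0.034, 0.999, -0.0, -0.0]
contact_force: [0.1, 0.3, 0.3]
gripper_width: 0.1
grasp_force: 0.0
```

Emit:
jog_arm(
  plan=[
    [0,[0,0,0.015],[0,0,0]],
    [0,[0,0,0.025],[0,0,0]],
    [0,[0,0,0.025],[0,0,0]],
  ],
)

```text
clock: 9.2
position: [536.7, 150.5, 39.0]
ee_rot: [0.034, 0.999, -0.0, -0.0]
contact_force: [-0.9, -0.3, 1.1]
gripper_width: 0.0
grasp_force: 0.7
```

```bash
python3 - <<'E'
from m import *
h=get_image("side");im=h["img"]
C=cloud(h)[225:315,205:305].reshape(-1,3)
s=(C[:,1]>125)&(C[:,1]<170)&(C[:,0]>500)&(C[:,0]<582)&(C[:,2]>45)&(C[:,2]<110);t=C[s];print(s.sum(),read_state()["position"],read_state()["contact_force"])
for x in range(505,582,8):
    r=t[abs(t[:,0]-x)<4]
    if len(r): print(x,len(r),np.percentile(r[:,1:],[3,50,97],axis=0).round().tolist())
cv2.imwrite("pics/c5.png",cv2.resize(im[210:300,205:305],None,fx=5,fy=5)[...,::-1])
E
```

```text
454 [536.65542774 150.53731591  38.95792807] [-0.67479984 -0.2719026   1.44990702]
505 8 [[152.0, 69.0], [157.0, 71.0], [162.0, 77.0]]
513 25 [[153.0, 65.0], [161.0, 74.0], [164.0, 78.0]]
521 57 [[145.0, 67.0], [157.0, 83.0], [164.0, 108.0]]
529 76 [[155.0, 50.0], [161.0, 85.0], [166.0, 108.0]]
537 72 [[157.0, 48.0], [162.0, 75.0], [166.0, 105.0]]
545 51 [[156.0, 47.0], [160.0, 66.0], [165.0, 101.0]]
553 49 [[152.0, 46.0], [159.0, 65.0], [162.0, 78.0]]
561 47 [[152.0, 47.0], [159.0, 65.0], [161.0, 78.0]]
569 39 [[150.0, 46.0], [157.0, 70.0], [160.0, 79.0]]
577 24 [[147.0, 61.0], [157.0, 75.0], [160.0, 78.0]]
```

View pics/c5.png

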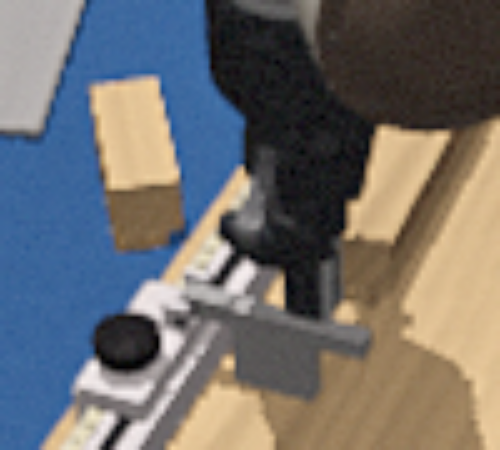

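The flag is now down across the path: plate at crop (280,360), tab tip at (365,340), top level at about z 77. This puts the tip offset at about 38 mm. I'll press to be sure it sits on its rest.

Emit:
jog_arm(
  plan=[
    [0,[0,0,0.015],[0,0,0]],
    [0,[0,0,0.015],[0,0,0]],
    [0,[0,0,0.015],[0,0,0]],
  ],
)

```text
clock: 9.68
position: [536.7, 150.6, 38.3]
ee_rot: [0.034, 0.999, -0.0, 0.0]
contact_force: [-3.6, 0.4, 6.6]
gripper_width: -0.1
grasp_force: 3.4
```

Emit:
jog_arm(
  plan=[
    [0,[0,0,0.01],[0,0,0]],
    [0,[0,0,0.02],[0,0,0]],
    [0,[0,0,0.02],[0,0,0]],
  ],
)

```text
clock: 10.05
position: [536.7, 150.6, 37.5]
ee_rot: [0.034, 0.999, -0.0, 0.0]
contact_force: [-6.4, -0.1, 13.8]
gripper_width: -0.2
grasp_force: 6.7
```

Emit:
jog_arm(
  plan=[
    [0,[0,0,-0.3],[0,0,0]],
    [0,[0,0,-0.55],[0,0,0]],
    [0,[0.1,-0.5,-0.55],[0,0,0]],
    [0,[0.1,-1,-0.55],[0,0,0]],
  ],
)

```text
clock: 10.55
position: [519.6, 50.9, 90.6]
ee_rot: [0.034, 0.999, 0.0, 0.0]
contact_force: [0.7, -1.3, -0.3]
gripper_width: 0.2
grasp_force: 0.0
```

Emit:
jog_arm(
  plan=[
    [0,[0.05,-0.5,0],[0,0,0]],
    [0,[0.13,-1,0],[0,0,0]],
  ],
)

```text
clock: 10.8
position: [500.1, -48.8, 90.4]
ee_rot: [0.034, 0.999, 0.0, 0.0]
contact_force: [-0.2, 0.2, 0.1]
gripper_width: -0.2
grasp_force: 0.0
```

Emit:
jog_arm(
  plan=[
    [0,[0,-0.52,0],[0,0,0]],
    [0,[0,-0.52,0],[0,0,0]],
    [0,[0,-0.52,0],[0,0,0]],
  ],
)

```text
clock: 11.18
position: [496.6, -99.4, 90.3]
ee_rot: [0.035, 0.999, 0.0, 0.0]
contact_force: [-0.4, 1.3, -0.2]
gripper_width: 0.1
grasp_force: 0.0
```

```bash
cat > st.py <<'E'
from m import *
v,u=np.mgrid[:420,:560]
O=np.array([575.06,0]);a=np.arctan(.0714)
def sx(p): return (p[...,0]-575.06-.0714*p[...,1])*np.cos(a)
S=sx(P)
m=(Z>63)&(Z<76)&(S<12)&(S>-75)&(v>200)&(v<250)&(u>160)&(u<400)&(g["img"].max(-1)>120)
n,l,s,c=cv2.connectedComponentsWithStats(m.astype(np.uint8));i=1+np.argmax(s[1:,4]);q=P[l==i]
yb=q[:,1];sxx=sx(q)
print("stick y",np.percentile(yb,[.3,99.7]).round(1),s[i].tolist())
for lo in range(-320,180,50):
    r=sxx[(yb>lo)&(yb<lo+50)]
    if len(r)>40: print(lo,len(r),np.percentile(r,[3,50,97]).round(1))
print(read_state()["position"].round(1),read_state()["contact_force"].round(1))
E
python3 st.py
```

```text
stick y [-308.6 -199.4] [336, 218, 52, 17, 784]
-320 289 [-44.9 -28.5 -12.6]
-270 362 [-47.1 -31.4 -15.1]
-220 133 [-48.  -34.4 -15.5]
[496.7 -98.9  90.3] [-0.5  0.3  1.5]
```

Emit:
jog_arm(
  plan=[
    [0,[0,0,0.4],[0,0,0]],
    [0,[0,0,0.7],[0,0,0]],
    [0,[0,0,0.81],[0,0,0]],
    [0,[0,0,0.81],[0,0,0]],
  ],
)

```text
clock: 11.72
position: [496.6, -98.6, 9.1]
ee_rot: [0.034, 0.999, -0.0, -0.0]
contact_force: [0.7, -0.5, 0.7]
gripper_width: 0.1
grasp_force: 0.0
```

Emit:
jog_arm(
  plan=[
    [0,[-0.06,0,0],[0,0,0]],
    [0,[-0.12,0,0],[0,0,0]],
    [0,[-0.17,0,0],[0,0,0]],
    [0,[-0.17,0,0],[0,0,0]],
  ],
)

```text
clock: 12.22
position: [514.5, -100.5, 9.8]
ee_rot: [0.034, 0.999, 0.0, 0.001]
contact_force: [-0.6, 0.3, -0.4]
gripper_width: 0.0
grasp_force: 0.1
```

Emit:
jog_arm(
  plan=[
    [0,[-0.04,0,0],[0,0,0]],
    [0,[-0.08,0,0],[0,0,0]],
    [0,[-0.08,0,0],[0,0,0]],
  ],
)

```text
clock: 12.6
position: [521.0, -101.0, 9.2]
ee_rot: [0.034, 0.999, -0.0, -0.001]
contact_force: [-4.2, 0.5, 3.0]
gripper_width: -0.3
grasp_force: 1.8
```

Emit:
jog_arm(
  plan=[
    [0,[-0.02,0,0],[0,0,0]],
    [0,[-0.03,0,0],[0,0,0]],
    [0,[-0.03,0,0],[0,0,0]],
  ],
)

```text
clock: 12.98
position: [520.7, -101.2, 8.9]
ee_rot: [0.035, 0.999, -0.0, -0.004]
contact_force: [-9.0, 1.6, 6.4]
gripper_width: 0.1
grasp_force: 4.6
```

```bash
python3 st.py
```

```text
stick y [-311.5 -176.5] [325, 212, 64, 18, 924]
-320 303 [-33.8 -17.7  -1.8]
-270 352 [-33.9 -18.4  -3.3]
-220 269 [-34.  -20.3  -2.6]
[ 520.6 -101.2    8.9] [-8.7  2.7  6.2]
```

Emit:
jog_arm(
  plan=[
    [0,[0.1,0,0],[0,0,0]],
    [0,[0.1,0,-0.35],[0,0,0]],
    [0,[0.1,0,-0.7],[0,0,0]],
    [0,[0,-0.5,-0.7],[0,0,0]],
    [0,[-0.1,-1,-0.7],[0,0,0]],
  ],
)

```text
clock: 13.65
position: [529.7, -202.5, 80.8]
ee_rot: [0.033, 0.999, -0.0, 0.003]
contact_force: [1.0, 0.1, 0.3]
gripper_width: 0.3
grasp_force: 0.0
```

Emit:
jog_arm(
  plan=[
    [0,[-0.1,-0.5,0],[0,0,0]],
    [0,[-0.19,-1,0],[0,0,0]],
  ],
)

```text
clock: 13.9
position: [541.1, -304.8, 79.8]
ee_rot: [0.034, 0.999, -0.001, 0.002]
contact_force: [1.4, 0.8, -0.7]
gripper_width: -0.1
grasp_force: 0.0
```

Emit:
jog_arm(
  plan=[
    [0,[0,-0.46,0],[0,0,0]],
    [0,[0,-0.46,0],[0,0,0]],
  ],
)

```text
clock: 14.15
position: [536.8, -352.0, 79.0]
ee_rot: [0.036, 0.999, -0.001, 0.001]
contact_force: [-0.2, 0.4, 0.0]
gripper_width: 0.3
grasp_force: 0.0
```

```bash
python3 st.py; python3 - <<'E'
from m import *
cv2.imwrite("pics/t6.png",cv2.resize(g["img"][160:300,75:425],None,fx=2.2,fy=2.2)[...,::-1])
E
```

```text
stick y [-174.2   86.7] [203, 204, 125, 22, 1688]
-170 165 [-33.9 -26.4  -4. ]
-120 349 [-33.6 -18.2  -2.7]
-70 370 [-33.6 -17.1  -1.7]
-20 373 [-34.  -18.3  -1.8]
30 364 [-33.6 -17.6  -1.4]
80 56 [-33.6 -19.7  -1.2]
[ 536.7 -350.3   79. ] [ 0.6  0.2 -0.5]
```

View pics/t6.png

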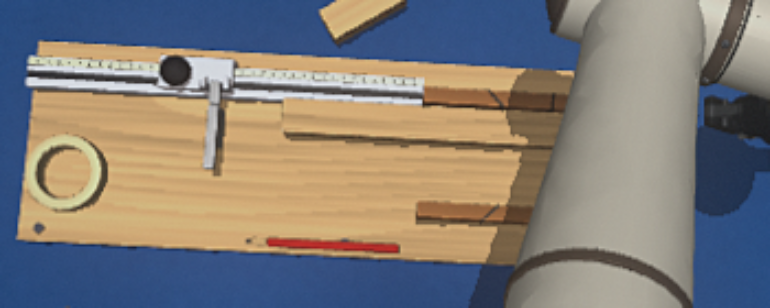

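The stick lies flush at x_s about −1.5 to −34 along its whole visible length. Its lead end is at crop (283,118), the lowered flag at (213,125), and the tape and pencil are undisturbed. Now I push from the tail.

Emit:
jog_arm(
  plan=[
    [0,[0.04,0,0.4],[0,0,0]],
    [0,[0.04,0,0.68],[0,0,0]],
    [0,[0.04,0,0.68],[0,0,0]],
    [0,[0.04,0.1,0.68],[0,0,0]],
    [0,[0.04,0.2,0.68],[0,0,0]],
    [0,[0.04,0.26,0.68],[0,0,0]],
    [0,[0.04,0.32,0.68],[0,0,0]],
    [0,[0.04,0.32,0.68],[0,0,0]],
  ],
)

```text
clock: 15.25
position: [534.9, -316.0, 11.8]
ee_rot: [0.034, 0.999, 0.0, 0.0]
contact_force: [-0.6, -0.0, 0.3]
gripper_width: -0.1
grasp_force: 0.1
```

Emit:
jog_arm(
  plan=[
    [0,[0,0.06,0],[0,0,0]],
    [0,[0,0.12,0],[0,0,0]],
    [0,[0,0.18,0],[0,0,0]],
    [0,[0,0.24,0],[0,0,0]],
    [0,[0,0.3,0],[0,0,0]],
    [0,[0,0.35,0],[0,0,0]],
    [0,[0,0.35,0],[0,0,0]],
  ],
)

```text
clock: 16.12
position: [536.7, -280.5, 10.9]
ee_rot: [0.034, 0.999, 0.001, -0.0]
contact_force: [0.1, 0.3, 0.9]
gripper_width: -0.2
grasp_force: 0.0
```

```bash
python3 st.py
```

```text
stick y [-86.9 129.6] [182, 203, 104, 21, 1558]
-120 93 [-33.4 -18.2  -2.9]
-70 343 [-34.1 -18.   -1.9]
-20 373 [-34.2 -18.   -2. ]
30 366 [-33.8 -17.9  -1.4]
80 382 [-33.8 -17.9  -1.4]
[ 536.4 -280.5   10.8] [-0.6 -0.4 -0.5]
```

Emit:
jog_arm(
  plan=[
    [0,[0,0.03,0],[0,0,0]],
    [0,[0,0.06,0],[0,0,0]],
    [0,[0,0.09,0],[0,0,0]],
    [0,[0,0.11,0],[0,0,0]],
    [0,[0,0.11,0],[0,0,0]],
  ],
)

```text
clock: 16.8
position: [537.9, -270.2, 11.5]
ee_rot: [0.034, 0.999, 0.0, 0.0]
contact_force: [0.1, 0.1, -0.4]
gripper_width: 0.2
grasp_force: 0.0
```

Emit:
jog_arm(
  plan=[
    [0,[0,0.01,0],[0,0,0]],
    [0,[0,0.02,0],[0,0,0]],
    [0,[0,0.02,0],[0,0,0]],
  ],
)

```text
clock: 17.18
position: [538.0, -268.6, 11.5]
ee_rot: [0.034, 0.999, -0.0, 0.0]
contact_force: [0.2, 0.2, 1.1]
gripper_width: -0.2
grasp_force: 0.4
```

Emit:
jog_arm(
  plan=[
    [0,[0,0.01,0],[0,0,0]],
    [0,[0,0.02,0],[0,0,0]],
    [0,[0,0.02,0],[0,0,0]],
  ],
)

```text
clock: 17.55
position: [538.2, -266.5, 11.5]
ee_rot: [0.034, 0.999, -0.0, 0.0]
contact_force: [-0.7, -1.8, 0.4]
gripper_width: 0.0
grasp_force: 0.6
```

Emit:
jog_arm(
  plan=[
    [0,[0,0.01,0],[0,0,0]],
    [0,[0,0.02,0],[0,0,0]],
    [0,[0,0.02,0],[0,0,0]],
  ],
)

```text
clock: 17.92
position: [538.3, -264.4, 11.5]
ee_rot: [0.034, 0.999, 0.0, 0.0]
contact_force: [0.4, -1.8, 0.0]
gripper_width: 0.2
grasp_force: 0.6
```

Emit:
jog_arm(
  plan=[
    [0,[0,0.007,0],[0,0,0]],
    [0,[0,0.015,0],[0,0,0]],
    [0,[0,0.015,0],[0,0,0]],
  ],
)

```text
clock: 18.3
position: [538.4, -263.2, 11.5]
ee_rot: [0.034, 0.999, -0.0, 0.0]
contact_force: [0.7, -2.8, 1.1]
gripper_width: 0.3
grasp_force: 1.3
```

Emit:
jog_arm(
  plan=[
    [0,[0,0.007,0],[0,0,0]],
    [0,[0,0.015,0],[0,0,0]],
    [0,[0,0.015,0],[0,0,0]],
  ],
)

```text
clock: 18.68
position: [538.5, -261.5, 11.5]
ee_rot: [0.034, 0.999, -0.0, 0.0]
contact_force: [-0.5, -2.6, 0.5]
gripper_width: -0.4
grasp_force: 1.4
```

Emit:
jog_arm(
  plan=[
    [0,[0,0.007,0],[0,0,0]],
    [0,[0,0.015,0],[0,0,0]],
    [0,[0,0.015,0],[0,0,0]],
  ],
)

```text
clock: 19.05
position: [538.6, -260.0, 11.5]
ee_rot: [0.034, 0.999, 0.0, 0.0]
contact_force: [-0.3, -2.4, 1.4]
gripper_width: -0.1
grasp_force: 1.4
```

Emit:
jog_arm(
  plan=[
    [0,[0,0.007,0],[0,0,0]],
    [0,[0,0.015,0],[0,0,0]],
    [0,[0,0.015,0],[0,0,0]],
  ],
)

```text
clock: 19.42
position: [538.6, -259.5, 11.5]
ee_rot: [0.034, 0.999, -0.001, 0.0]
contact_force: [0.0, -7.4, 0.2]
gripper_width: -0.0
grasp_force: 3.6
```

```bash
python3 st.py
```

```text
stick y [-60.9 158.8] [168, 202, 106, 21, 1566]
-70 254 [-33.1 -17.5  -1.4]
-20 374 [-34.  -18.   -1.7]
30 366 [-33.6 -17.9  -1.5]
80 385 [-33.9 -18.2  -1.7]
130 187 [-35.2 -19.4  -2.4]
[ 538.6 -259.5   11.5] [-0.8 -7.7  0.1]
```

Emit:
jog_arm(
  plan=[
    [0,[0,0.004,0],[0,0,0]],
    [0,[0,0.009,0],[0,0,0]],
    [0,[0,0.009,0],[0,0,0]],
    [0,[0,0.009,0],[0,0,0]],
    [0,[0,0.009,0],[0,0,0]],
    [0,[0,0.009,0],[0,0,0]],
  ],
)

```text
clock: 20.23
position: [538.5, -259.5, 11.5]
ee_rot: [0.034, 0.999, -0.001, 0.0]
contact_force: [-0.8, -9.8, -0.5]
gripper_width: -0.1
grasp_force: 5.1
```

```bash
python3 - <<'E'
from h import *
print(read_state()["contact_force"])
h=get_image("side");cv2.imwrite("pics/c7.png",cv2.resize(h["img"][150:310,205:385],None,fx=3.5,fy=3.5)[...,::-1])
E
```

```text
[-0.83802016 -9.821416   -0.49788565]
```

View pics/c7.png

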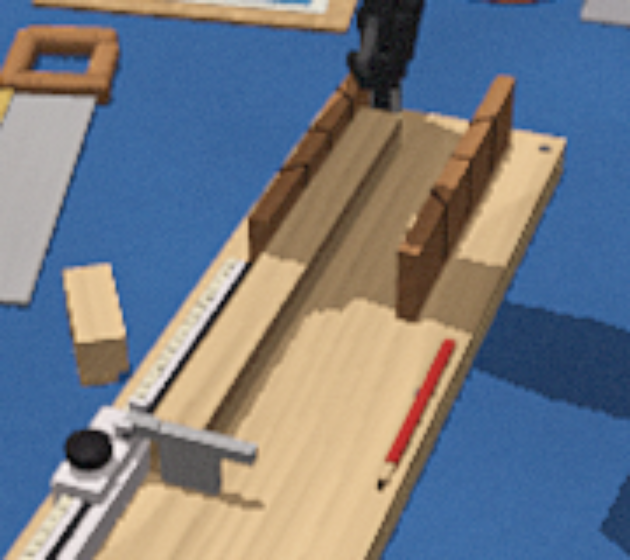

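The picture shows the stick butted against the lowered flag, at about (190,440), and flush with the fence and the far wall. The fist is at the tail, (385,100), and the bystanders are in place. I'm backing off gently.

Emit:
jog_arm(
  plan=[
    [0,[0,-0.01,0],[0,0,0]],
    [0,[0,-0.03,0],[0,0,0]],
    [0,[0,-0.1,0],[0,0,0]],
    [0,[0,-0.4,0],[0,0,0]],
    [0,[0,-0.8,0],[0,0,0]],
    [0,[0,-1,0],[0,0,0]],
    [0,[0,-1,-0.5],[0,0,0]],
    [0,[0,-1,-0.9],[0,0,0]],
    [0,[0,-1,-0.9],[0,0,0]],
  ],
)

```text
clock: 21.4
position: [534.2, -358.2, 105.5]
ee_rot: [0.034, 0.999, -0.001, 0.004]
contact_force: [0.1, -0.1, -0.3]
gripper_width: 0.0
grasp_force: 0.0
```

Emit:
jog_arm(
  plan=[
    [0,[0.5,-0.5,0],[0,0,0]],
    [0,[1,-1,0],[0,0,0]],
    [0,[1,-1,0],[0,0,0]],
    [0,[1,-1,0],[0,0,0]],
  ],
)

```text
clock: 21.9
position: [424.2, -450.4, 100.6]
ee_rot: [0.035, 0.999, 0.001, -0.0]
contact_force: [0.5, -0.2, 0.1]
gripper_width: -0.2
grasp_force: 0.0
```

```bash
python3 st.py; python3 - <<'E'
from m import *
q=np.load("top0.npz")["img"].astype(int);d=abs(q-g["img"].astype(int)).max(-1)
for n,(a,b,c,e) in dict(tape=(215,262,80,130),pencil=(263,278,185,262),offcut=(143,182,215,265)).items(): print(n,(d[a:b,c:e]>60).mean().round(3))
f=P[180:240,150:190].reshape(-1,3);f=f[(f[:,0]<568)&(f[:,2]>60)];print("flag",len(f),np.percentile(f,[3,50,97],axis=0).round(1).tolist())
E
```

```text
stick y [-245.7  152.3] [169, 203, 190, 26, 2918]
-270 189 [-33.5 -17.9  -3.1]
-220 360 [-34.  -18.5  -2.4]
-170 355 [-34.1 -18.7  -2.9]
-120 356 [-34.1 -18.2  -2.6]
-70 372 [-33.8 -17.5  -1.6]
-20 369 [-34.  -18.2  -2. ]
30 366 [-33.9 -17.7  -1.4]
80 381 [-34.  -18.1  -1.6]
130 170 [-34.4 -19.6  -2.6]
[ 425.2 -449.9  100.8] [-0.4 -0.5 -0.4]
tape 0.0
pencil 0.0
offcut 0.0
flag 304 [[515.4, 117.5, 64.8], [553.9, 151.1, 71.9], [567.3, 162.1, 79.5]]
```

```bash
python3 -c "from bench import job_done; print(job_done())"
```

```text
the job is handed in; nothing more can be done
None
```

I handed the job in at about 22 s, with no verdict returned: the flag is down on its rest, the stick was pressed against it at about 10 N (wrist reading) and measured flush with the fence after release, and the tape, pencil and offcut haven't moved.

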